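# Point out the stray packet and the tray it belongs in

## Task

Of the three open display trays in a row across the middle of the packing table two are filled with flat packets and one is empty; one packet of the same kind was left lying on the table in front of them. Show the packer what to do with it: point down at the middle of the stray packet with the fingertips a few centimetres above it and stay there for three seconds, then point in the same way down at the middle of the empty tray, just above or inside its rim, and finish there, still pointing at it. Touch and move nothing, and do not dip down to point at any other thing on the way.

Things in the scene. Friction and masses are not known exactly. Their poses are not given: they have to be found in the camera images.
- stray_packet: The stray packet: flat flow-wrapped chocolate packet, 113 x 125 mm and 19 mm thick, lying flat on the table in the row nearer the robot. The only packet lying on the table in that row. Origin: centre of its underside, at table height; z up, y along its 125 mm side. Loose, about 0.1 kg.
- empty_tray: The empty display tray: open-topped printed card tray, 135 mm (its x) x 150 mm (its y), standing on the table in the row of three trays farther from the robot; walls 2 to 3 mm thick, 54 mm high at its x ends and 62 mm at its y ends, floor 2 mm thick, nothing inside. Origin: centre of its underside, on the table; z up. Loose and light, about 0.15 kg.
- full_tray_a: Display tray of the same kind as empty_tray, filled with three flat packets stacked on its floor up to about 61 mm above the table (rim 54 to 62 mm). Leave alone. Origin: centre of its underside, on the table; z up.
- full_tray_b: Display tray of the same kind as empty_tray, filled with three flat packets stacked on its floor up to about 61 mm above the table (rim 54 to 62 mm). Leave alone. Origin: centre of its underside, on the table; z up.
- tape_roll: Roll of grey adhesive tape lying flat, 107 mm across and 48 mm high, in the row nearer the robot. Leave alone. Origin: centre of its underside, on the table.
- small_box: Small closed cardboard box, 101 x 141 mm and 45 mm high, lying flat in the row nearer the robot. Leave alone. Origin: centre of its underside, on the table; y along its 141 mm side.
- ribbon_spool: Spool of ribbon lying flat, 68 mm across its white flanges and 33 mm high, with a free ribbon end, in the row nearer the robot. Leave alone. Origin: on the table, 28 mm off the spool's middle.
- spool_top (a point): Middle of the spool's upper flange, 33 mm above the table.
- pack_a0: Flat packet, 113 x 125 x 19 mm, number 1 from the bottom of the stack in full_tray_a. Leave alone. Origin: centre of its underside.
- pack_a1: Flat packet, 113 x 125 x 19 mm, number 2 from the bottom of the stack in full_tray_a. Leave alone. Origin: centre of its underside.
- pack_a2: Flat packet, 113 x 125 x 19 mm, number 3 from the bottom of the stack in full_tray_a. Leave alone. Origin: centre of its underside.
- pack_b0: Flat packet, 113 x 125 x 19 mm, number 1 from the bottom of the stack in full_tray_b. Leave alone. Origin: centre of its underside.
- pack_b1: Flat packet, 113 x 125 x 19 mm, number 2 from the bottom of the stack in full_tray_b. Leave alone. Origin: centre of its underside.
- pack_b2: Flat packet, 113 x 125 x 19 mm, number 3 from the bottom of the stack in full_tray_b. Leave alone. Origin: centre of its underside.

How it is judged (in metres and radians):
On the way, in this order (a step that is already met when the one before it is completed fails the run):
1. points at the stray packet for 2 s: TCP within 25 mm of its centre seen from above, less than 120 mm above the table, tool within 48 degrees of straight down (horizontal distance between the grasp point and stray_packet below 0.025 m and height (world z) of the grasp point below 0.12 m and angle between the grasp point's own z axis and vertical above 2.3 rad), for 2 s.
2. points at the empty tray: TCP within 30 mm of its centre seen from above, less than 150 mm above the table, tool within 48 degrees of straight down (horizontal distance between the grasp point and empty_tray below 0.03 m and height (world z) of the grasp point below 0.15 m and angle between the grasp point's own z axis and vertical above 2.3 rad), for 0.5 s.
At the end, for the whole second after the job is handed in: The tool is still pointing down at the empty tray (TCP within 30 mm of its centre seen from above, less than 150 mm above the table, tool within 48 degrees of straight down), and every loose thing is within 6 mm of where it started (all of step 2 and distance of each of stray_packet, empty_tray, full_tray_a, full_tray_b, tape_roll, small_box, ribbon_spool, pack_a0, pack_a1, pack_a2, pack_b0, pack_b1, pack_b2 from where it was at the start of the episode below 0.006 m); the robot touches nothing.
It fails at once if the robot touches something (more than 0.5 N) (contact force between any of the fingers, the arm and anything else above 0.5 N).
It fails at once if something is moved by more than 6 mm (distance of any of stray_packet, empty_tray, full_tray_a, full_tray_b, tape_roll, small_box, ribbon_spool, pack_a0, pack_a1, pack_a2, pack_b0, pack_b1, pack_b2 from where it was at the start of the episode above 0.006 m).
It fails at once if points at a wrong thing: TCP within 30 mm of the centre of a filled tray, lower than 130 mm, or of the tape roll or small box, lower than 115 mm, or of the spool, lower than 100 mm ((horizontal distance between the grasp point and full_tray_a below 0.03 m and height (world z) of the grasp point below 0.13 m) or (horizontal distance between the grasp point and full_tray_b below 0.03 m and height (world z) of the grasp point below 0.13 m) or (horizontal distance between the grasp point and tape_roll below 0.03 m and height (world z) of the grasp point below 0.115 m) or (horizontal distance between the grasp point and small_box below 0.03 m and height (world z) of the grasp point below 0.115 m) or (horizontal distance between the grasp point and spool_top below 0.03 m and height (world z) of the grasp point below 0.1 m)).
It also fails if it takes over 48 s, if anything falls off the work surface, if the arm or the gripper's body presses on something with over 40 N, if the wrist force passes 120 N, or if a joint passes its speed limit or range.

## Robot

A 6-joint arm with a two-finger parallel gripper is mounted at the origin on the work surface; the furniture and walls round the work are solid. World frame = base frame: x ahead of the robot, y to its left, z up, the work surface at z = 0. Lengths are in mm, angles in rad, forces in N, time in s.
With the tool pointing down it reaches from about 350 to 775 mm from the base axis. Payload 7.3 kg.
Tool frame: the origin (TCP) lies between the finger pads, 19 mm behind the fingertips; this is the grasp point; z points along the fingers, y is the line along which they close (so a half turn about z gives the same grasp; the last joint's range is limited). The gripper opens to 92 mm and grips with 3 to 60 N. Pads are 19 mm wide; open, the fingers measure 130 mm over their backs; the gripper's body (75 mm by 190 mm) begins 47 mm behind the grasp point.
Start: joints at [-1.351, 0.342, 1.524, -0, 1.275, -0.146], TCP at [187.813, -490.275, 245.541] pointing down, gripper open.
Joint ranges: [-2.53, 2.53], [-0.77, 2.02], [0.04, 2.7], [-1, 4.14], [0.28, 2.66], [-3.11, 3.11]. Speed limits (rad/s): [2.57, 2.57, 3.14, 3.14, 3.14, 3.14].

## Interface

Orientations are given as [roll, pitch, yaw] about the fixed x, y, z axes, in that order (R = Rz(yaw) Ry(pitch) Rx(roll)).
In Python, from plant import * gives the robot as it stands.
- The arm moves only by the tool arm_command, never from a script. Its arguments are lists of equal length, an entry for each row: "gripper": the finger opening in mm, from 0 to 91.8; "dp": the shift along the tool's x, y, z in units of 25 mm (1.0 is 25 mm), a list of three; "twist": the turn about the tool's z in units of 5 degrees (1.0 is 5 degrees). A call has exactly 5 rows; each row shifts and turns the commanded pose from where the row before left it, along the tool's axes as they then stand; what a row does not reach is not made up. A row lasts 1/8 s, in which the tool goes at most 62.5 mm and 10.7 degrees, less where a joint would pass 70% of its speed; a pose out of reach is approached as far as the arm can. A call is refused whole if a number of a shift passes 1 or a number of a turn 1, either way. A call with a gripper value outside its range is refused whole. The fingers move at their own pace and stop on an object; the grip force is fixed at half the most. Time passes only in rows, so rows that do not move let the fingers close, or fill a call up. It gives the time, the measured TCP pose, the force, the opening and the grip force at its end, in the units of the state.
- get_obs(): the state, without advancing time (a new reading comes with each control period).
- capture(name): name is "side" or "top" or "wrist"; returns the picture (480x640x3 uint8, red, green, blue); there is no depth.
- get_calibration(name): a dict with "mtx" (3x3 intrinsics, pixels), "position" and "attitude" of the camera in the world; the wrist camera has in their place "mount" (4x4, takes a point from camera to tool coordinates, whose origin is the TCP and whose axes are the flange's). Camera axes: x right, y down, z forward; pixel columns grow to the right and rows downward; lengths in mm; the calibration is good to about 2 mm. A picture is of the moment at which its call begins: read the wrist's pose just before it. get_calibration takes no time and is no camera call.
- close_job(): hands the job in; it is judged then, once.
The state is a dict: "time": time; "joint_positions": joint angles; "dq": joint speeds; "tau": joint torques, N m; "tool_pos": TCP position; "tcp_rot": TCP orientation; "contact_force": force on the tool from outside, world axes, zero at the start; "moment": the same for the moment, N m; "grip_width": finger opening in mm; "finger_force": force on a finger pad.
Only numpy, scipy, OpenCV 4.12 (cv2) and the standard library are available. Lean on these libraries where they do the work, as an engineer would, in place of code of your own. Each camera call takes 0.05 s, during which the arm holds its last target. There are 200 camera calls.

## Working session

There is one attempt and no reset: what is moved stays moved. The work goes in short steps, Python scripts to look and compute and a tool call to move; the robot and the scene stay as the last step left them, time stands still between calls to the robot, and variables do not carry over. Pictures are saved under pics/ and viewed, at most 10 in all, crops included, and the job is handed in when it is done.

Besides the shell and the picture viewer there is one more tool, called after "Emit:" by a JSON object that holds its "name" and its "arguments", one argument or row to a line. arm_command: Moves the arm, as the interface text tells. Its arguments: {"type":"object","properties":{"gripper":{"type":"array"},"dp":{"type":"array"},"twist":{"type":"array"}},"required":["gripper","dp","twist"]}

```bash
mkdir -p pics
python3 - <<'E'
from plant import *
import cv2
o=get_obs();print(o['time'],o['tool_pos'],o['tcp_rot'],o['grip_width'])
for n in ['top','side']:
    cv2.imwrite(f'pics/{n}0.png',capture(n)[:,:,::-1]);print(get_calibration(n))
E
```

```text
0.0 [ 187.72932085 -489.88451416  244.83866726] [-3.14004317e+00 -2.34011297e-04  3.65818121e-01] 91.80185476176467
{'mtx': array([[583.33849691,   0.        , 320.54382198],
       [  0.        , 583.33849691, 233.03653375],
       [  0.        ,   0.        ,   1.        ]]), 'position': array([ 289.39359972,  -10.55369623, 1347.12691339]), 'attitude': array([-2.93683432,  0.00439338, -1.46238169])}
{'mtx': array([[471.31732683,   0.        , 324.15939388],
       [  0.        , 471.31732683, 239.62877272],
       [  0.        ,   0.        ,   1.        ]]), 'position': array([504.7389102 , 877.0020153 , 870.18932452]), 'attitude': array([-2.31681819,  0.0147594 , -3.13613487])}
```

View pics/top0.png

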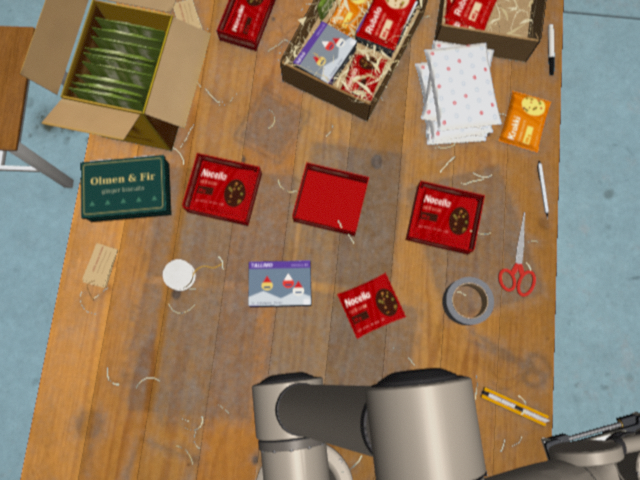

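The top view shows the three trays at about (224,188), (331,199) and (445,216). The middle one is plain red, so it looks empty. The stray packet is at (372,305), the tape at (468,301), the box at (280,284) and the spool at (180,275). Next I'll measure these and check them against the side view.

```bash
cat > h.py <<'E'
import numpy as np, cv2
from scipy.spatial.transform import Rotation as R
from plant import *
def ray(n,uv,z):
    c=get_calibration(n);A=R.from_euler('xyz',c['attitude']).as_matrix()
    d=A@np.linalg.inv(c['mtx'])@[uv[0],uv[1],1];p=np.array(c['position'])
    return p+d*(z-p[2])/d[2]
def proj(n,P):
    c=get_calibration(n);A=R.from_euler('xyz',c['attitude']).as_matrix()
    q=c['mtx']@A.T@(np.array(P)-c['position']);return q[:2]/q[2]
E
python3 - <<'E'
from h import *
im=cv2.imread('pics/top0.png');h=cv2.cvtColor(im,cv2.COLOR_BGR2HSV)
m=(((h[...,0]<6)|(h[...,0]>172))&(h[...,1]>170)&(h[...,2]>50)).astype(np.uint8)*255
m=cv2.morphologyEx(m,cv2.MORPH_CLOSE,np.ones((9,9)))
for c in cv2.findContours(m,0,2)[0]:
    if cv2.contourArea(c)<1500: continue
    b=cv2.minAreaRect(c);u=b[0]
    if u[1]<130: continue
    z=19 if u[1]>260 else 58
    P=np.array([ray('top',p,z)[:2] for p in cv2.boxPoints(b)])
    print(np.round(u),'C',P.mean(0).round(),'sides',np.linalg.norm(P[1]-P[0]).round(),np.linalg.norm(P[2]-P[1]).round(),'edge deg',np.degrees(np.arctan2(*(P[1]-P[0])[::-1])).round(), 'side px',proj('side',[*P.mean(0),z]).round())
for n,u,z in [('tape',(468,301),48),('box',(280,284),45),('spool',(180,275),33)]: print(n,ray('top',u,z).round())
E
```

```text
[371. 305.] C [ 410. -107.] sides 124.0 109.0 edge deg -60.0 side px [365. 224.]
[446. 217.] C [ 622. -254.] sides 144.0 156.0 edge deg -8.0 side px [290. 182.]
[330. 198.] C [638.  12.] sides 142.0 152.0 edge deg -6.0 side px [278. 244.]
[222. 188.] C [636. 261.] sides 145.0 162.0 edge deg -5.0 side px [270. 324.]
tape [ 439. -318.   48.]
box [432. 102.  45.]
spool [429. 331.  33.]
```

View pics/side0.png

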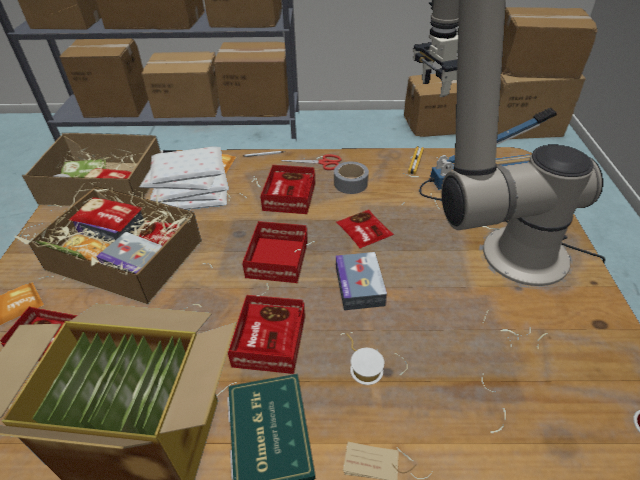

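The side view confirms that the middle tray at (277,250) is empty and the other two are filled. The measured sizes match the ones given (124x109 and 142x152 mm). I'll move level to above the packet at (410,-107): about 13.8 units in tool x and -11.1 in tool y.

Emit:
{"name": "arm_command", "arguments": {
  "gripper": [20,20,20,20,20],
  "dp": [
    [0.5,-0.4,0],
    [0.9,-0.75,0],
    [0.9,-0.75,0],
    [0.9,-0.75,0],
    [0.9,-0.75,0]
  ],
  "twist": [0,0,0,0,0]
}}

```text
time: 0.72
tool_pos: [253.7, -372.3, 245.4]
tcp_rot: [-3.141, -0.0, 0.366]
contact_force: [0.6, 0.9, 0.4]
grip_width: 46.8
finger_force: 0.0
```

Emit:
{"name": "arm_command", "arguments": {
  "gripper": [20,20,20,20,20],
  "dp": [
    [0.9,-0.75,0],
    [0.9,-0.75,0],
    [0.9,-0.75,0],
    [0.9,-0.75,0],
    [0.9,-0.75,0]
  ],
  "twist": [0,0,0,0,0]
}}

```text
time: 1.35
tool_pos: [324.9, -244.5, 245.4]
tcp_rot: [-3.141, -0.0, 0.366]
contact_force: [-0.5, 0.5, 0.5]
grip_width: 19.9
finger_force: 0.0
```

Emit:
{"name": "arm_command", "arguments": {
  "gripper": [20,20,20,20,20],
  "dp": [
    [0.9,-0.75,0],
    [0.9,-0.75,0],
    [0.9,-0.75,0],
    [0.9,-0.75,0],
    [0.9,-0.7,0]
  ],
  "twist": [0,0,0,0,0]
}}

```text
time: 1.98
tool_pos: [396.5, -118.0, 245.5]
tcp_rot: [-3.141, 0.0, 0.366]
contact_force: [1.4, 0.2, -0.4]
grip_width: 20.0
finger_force: 0.0
```

```bash
cat >> h.py <<'E'
def wray(o,uv,z):
    c=get_calibration('wrist');M=np.array(c['mount']);T=np.eye(4)
    T[:3,:3]=R.from_euler('xyz',o['tcp_rot']).as_matrix();T[:3,3]=o['tool_pos']
    W=T@M;d=W[:3,:3]@np.linalg.inv(c['mtx'])@[uv[0],uv[1],1];p=W[:3,3]
    return p+d*(z-p[2])/d[2]
def redmask(im):
    h=cv2.cvtColor(im,cv2.COLOR_BGR2HSV)
    m=(((h[...,0]<6)|(h[...,0]>172))&(h[...,1]>170)&(h[...,2]>50)).astype(np.uint8)*255
    return cv2.morphologyEx(m,cv2.MORPH_CLOSE,np.ones((15,15)))
def local(o,d):
    return R.from_euler('xyz',o['tcp_rot']).inv().apply(d)/25
E
python3 - <<'E'
from h import *
capture('wrist')
o=get_obs();im=capture('wrist')[:,:,::-1].copy();cv2.imwrite('pics/w0.png',im);print(o['time'],o['tool_pos'])
for c in cv2.findContours(redmask(im),0,2)[0]:
    if cv2.contourArea(c)<3000: continue
    b=cv2.minAreaRect(c)
    for z in (10,58):
        P=np.array([wray(o,p,z) for p in cv2.boxPoints(b)]);C=P.mean(0)
        print(z,np.round(b[0]),C.round(),np.linalg.norm(P[1]-P[0]).round(),np.linalg.norm(P[2]-P[1]).round(),'units',local(o,[C[0]-o['tool_pos'][0],C[1]-o['tool_pos'][1],80-o['tool_pos'][2]]).round(2))
E
```

```text
2.025 [ 397.5689126  -115.9549318   245.49671895]
10 [315. 187.] [ 414. -106.   10.] 121.0 109.0 units [ 0.75 -0.14  6.62]
58 [315. 187.] [ 420. -104.   58.] 106.0 95.0 units [ 1.01 -0.12  6.62]
10 [552.  62.] [ 579. -250.   10.] 138.0 96.0 units [4.86 7.62 6.62]
58 [552.  62.] [ 565. -229.   58.] 120.0 84.0 units [4.6  6.64 6.62]
```

View pics/w0.png

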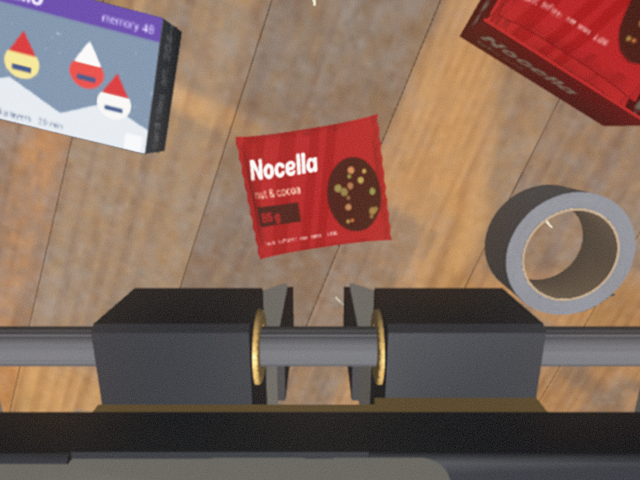

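The wrist view shows the packet at (315,187), which works out to (414,-106) and agrees with the top view. The tape and box are well clear. I'll descend to z≈80 and hold there.

Emit:
{"name": "arm_command", "arguments": {
  "gripper": [20,20,20,20,20],
  "dp": [
    [0.4,-0.1,0.4],
    [0.3,0,0.8],
    [0,0,0.9],
    [0,0,0.9],
    [0,0,0.9]
  ],
  "twist": [0,0,0,0,0]
}}

```text
time: 2.7
tool_pos: [411.6, -111.5, 146.7]
tcp_rot: [-3.141, 0.001, 0.365]
contact_force: [0.2, -0.1, -0.2]
grip_width: 20.2
finger_force: 0.0
```

Emit:
{"name": "arm_command", "arguments": {
  "gripper": [20,20,20,20,20],
  "dp": [
    [0,0,0.9],
    [0,0,0.9],
    [0,0,0.6],
    [0,0,0.3],
    [0,0,0]
  ],
  "twist": [0,0,0,0,0]
}}

```text
time: 3.32
tool_pos: [411.7, -111.4, 80.1]
tcp_rot: [-3.141, 0.001, 0.365]
contact_force: [0.3, -0.2, -0.2]
grip_width: 20.0
finger_force: 0.0
```

Emit:
{"name": "arm_command", "arguments": {
  "gripper": [20,20,20,20,20],
  "dp": [
    [0,0,0],
    [0,0,0],
    [0,0,0],
    [0,0,0],
    [0,0,0]
  ],
  "twist": [0,0,0,0,0]
}}

```text
time: 3.95
tool_pos: [412.1, -111.2, 80.6]
tcp_rot: [3.141, -0.0, 0.366]
contact_force: [0.5, 0.1, 0.3]
grip_width: 19.8
finger_force: 0.0
```

The TCP is within about 5 mm of the packet's centre, so I'll hold here for more than 3 s.

Emit:
{"name": "arm_command", "arguments": {
  "gripper": [20,20,20,20,20],
  "dp": [
    [0,-0.2,0],
    [0,0,0],
    [0,0,0],
    [0,0,0],
    [0,0,0]
  ],
  "twist": [0,0,0,0,0]
}}

```text
time: 4.58
tool_pos: [410.3, -106.6, 80.5]
tcp_rot: [3.141, -0.0, 0.366]
contact_force: [-0.0, -0.2, 0.2]
grip_width: 20.0
finger_force: 0.0
```

Emit:
{"name": "arm_command", "arguments": {
  "gripper": [20,20,20,20,20],
  "dp": [
    [0,0,0],
    [0,0,0],
    [0,0,0],
    [0,0,0],
    [0,0,0]
  ],
  "twist": [0,0,0,0,0]
}}

```text
time: 5.2
tool_pos: [410.3, -106.6, 80.5]
tcp_rot: [3.142, -0.0, 0.366]
contact_force: [-0.5, -0.7, -0.5]
grip_width: 20.0
finger_force: 0.0
```

Emit:
{"name": "arm_command", "arguments": {
  "gripper": [20,20,20,20,20],
  "dp": [
    [0,0,0],
    [0,0,0],
    [0,0,0],
    [0,0,0],
    [0,0,0]
  ],
  "twist": [0,0,0,0,0]
}}

```text
time: 5.82
tool_pos: [410.3, -106.6, 80.5]
tcp_rot: [3.142, 0.0, 0.366]
contact_force: [0.2, 0.0, 0.8]
grip_width: 19.9
finger_force: 0.0
```

Emit:
{"name": "arm_command", "arguments": {
  "gripper": [20,20,20,20,20],
  "dp": [
    [0,0,0],
    [0,0,0],
    [0,0,0],
    [0,0,0],
    [0,0,0]
  ],
  "twist": [0,0,0,0,0]
}}

```text
time: 6.45
tool_pos: [410.3, -106.5, 80.5]
tcp_rot: [3.142, 0.0, 0.366]
contact_force: [0.2, 0.3, -0.5]
grip_width: 20.0
finger_force: 0.0
```

Emit:
{"name": "arm_command", "arguments": {
  "gripper": [20,20,20,20,20],
  "dp": [
    [0,0,0],
    [0,0,0],
    [0,0,0],
    [0,0,0],
    [0,0,0]
  ],
  "twist": [0,0,0,0,0]
}}

```text
time: 7.08
tool_pos: [410.3, -106.6, 80.5]
tcp_rot: [3.141, 0.0, 0.366]
contact_force: [-0.1, -0.4, -1.2]
grip_width: 20.1
finger_force: 0.0
```

Emit:
{"name": "arm_command", "arguments": {
  "gripper": [20,20,20,20,20],
  "dp": [
    [0,0,-0.4],
    [0,0,-0.8],
    [0,0,-0.9],
    [0,0,-0.9],
    [0,0,-0.9]
  ],
  "twist": [0,0,0,0,0]
}}

```text
time: 7.7
tool_pos: [410.3, -106.6, 179.5]
tcp_rot: [3.141, -0.001, 0.366]
contact_force: [-0.3, -1.0, 0.5]
grip_width: 20.1
finger_force: 0.0
```

Pointing at the packet is done. Next is the tray at about (640,12): 10.3 units in tool x and -1.1 in tool y, with a look before going down.

Emit:
{"name": "arm_command", "arguments": {
  "gripper": [20,20,20,20,20],
  "dp": [
    [0.5,-0.1,-0.5],
    [0.9,-0.1,0],
    [0.9,-0.1,0],
    [0.9,-0.1,0],
    [0.9,-0.1,0]
  ],
  "twist": [0,0,0,0,0]
}}

```text
time: 8.32
tool_pos: [502.1, -57.8, 191.3]
tcp_rot: [3.141, -0.0, 0.366]
contact_force: [-1.4, 0.6, -0.2]
grip_width: 19.8
finger_force: 0.0
```

Emit:
{"name": "arm_command", "arguments": {
  "gripper": [20,20,20,20,20],
  "dp": [
    [0.9,-0.1,0],
    [0.9,-0.1,0],
    [0.9,-0.1,0],
    [0.7,-0.1,0],
    [0,0,0]
  ],
  "twist": [0,0,0,0,0]
}}

```text
time: 8.95
tool_pos: [577.8, -18.0, 190.8]
tcp_rot: [3.141, -0.0, 0.367]
contact_force: [-1.0, -0.2, -0.2]
grip_width: 19.9
finger_force: 0.0
```

Run:
```python
from h import *
capture('wrist')
o=get_obs();im=capture('wrist')[:,:,::-1].copy();cv2.imwrite('pics/w1.png',im);print(o['time'],o['tool_pos'])
for c in cv2.findContours(redmask(im),0,2)[0]:
    if cv2.contourArea(c)<3000: continue
    b=cv2.minAreaRect(c);P=np.array([wray(o,p,58) for p in cv2.boxPoints(b)]);C=P.mean(0)
    print(np.round(b[0]),C.round(),np.linalg.norm(P[1]-P[0]).round(),np.linalg.norm(P[2]-P[1]).round(),'units',local(o,[C[0]-o['tool_pos'][0],C[1]-o['tool_pos'][1],105-o['tool_pos'][2]]).round(2))
```

```text
9.0 [577.06020528 -18.35991455 190.6828005 ]
[568. 236.] [ 635. -173.   58.] 124.0 88.0 units [-0.04  6.6   3.43]
[313. 109.] [648.  12.  58.] 131.0 150.0 units [ 3.09 -0.11  3.43]
[42. 64.] [617. 173.  58.] 49.0 72.0 units [ 4.23 -6.58  3.43]
```

View pics/w1.png

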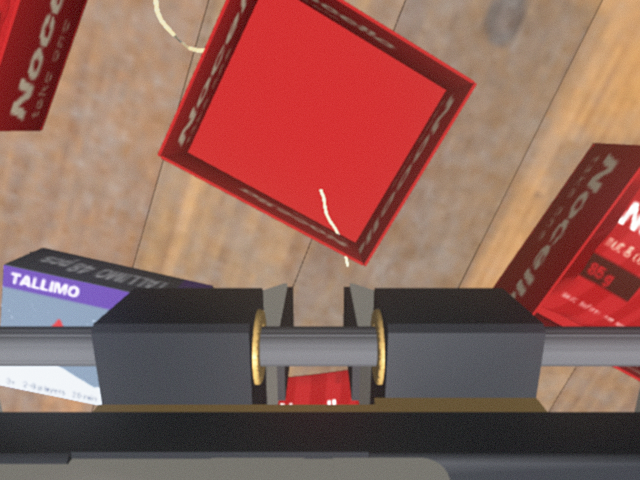

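The wrist view shows the empty tray, bare inside, centred at about (313,109). That gives roughly (645,12) with size 131x150, consistent with the other views. I'll move 2.9 units in tool x, then go down to z≈100 so the fingertips stay about 20 mm above the rim.

Emit:
{"name": "arm_command", "arguments": {
  "gripper": [20,20,20,20,20],
  "dp": [
    [0.5,0,0],
    [0.9,-0.1,0],
    [0.9,0,0],
    [0.6,0,0],
    [0,0,0.4]
  ],
  "twist": [0,0,0,0,0]
}}

```text
time: 9.68
tool_pos: [645.2, 10.0, 180.7]
tcp_rot: [3.141, -0.002, 0.366]
contact_force: [0.3, -0.2, -0.9]
grip_width: 20.2
finger_force: 0.0
```

Emit:
{"name": "arm_command", "arguments": {
  "gripper": [20,20,20,20,20],
  "dp": [
    [0,0,0.8],
    [0,0,0.9],
    [0,0,0.9],
    [0,0,0.5],
    [0,0,0]
  ],
  "twist": [0,0,0,0,0]
}}

```text
time: 10.3
tool_pos: [643.3, 9.6, 102.0]
tcp_rot: [-3.141, 0.002, 0.366]
contact_force: [-0.4, 0.7, -0.1]
grip_width: 20.1
finger_force: 0.0
```

Emit:
{"name": "arm_command", "arguments": {
  "gripper": [20,20,20,20,20],
  "dp": [
    [0,0,0],
    [0,0,0],
    [0,0,0],
    [0,0,0],
    [0,0,0]
  ],
  "twist": [0,0,0,0,0]
}}

```text
time: 10.92
tool_pos: [644.2, 9.8, 103.1]
tcp_rot: [3.141, -0.0, 0.366]
contact_force: [-0.4, -0.3, 0.2]
grip_width: 19.7
finger_force: 0.0
```

Emit:
{"name": "arm_command", "arguments": {
  "gripper": [20,20,20,20,20],
  "dp": [
    [0,0,0],
    [0,0,0],
    [0,0,0],
    [0,0,0],
    [0,0,0]
  ],
  "twist": [0,0,0,0,0]
}}

```text
time: 11.55
tool_pos: [644.1, 9.8, 103.0]
tcp_rot: [3.142, 0.0, 0.366]
contact_force: [1.4, 0.0, 0.4]
grip_width: 19.9
finger_force: 0.0
```

Run:
```python
from h import *
cv2.imwrite('pics/side1.png',capture('side')[:,:,::-1]);o=get_obs();print(o['time'],o['tool_pos'],o['tcp_rot'])
```

```text
11.6 [644.13637743   9.77066275 103.00063513] [3.14148805e+00 2.92889273e-05 3.65820519e-01]
```

View pics/side1.png

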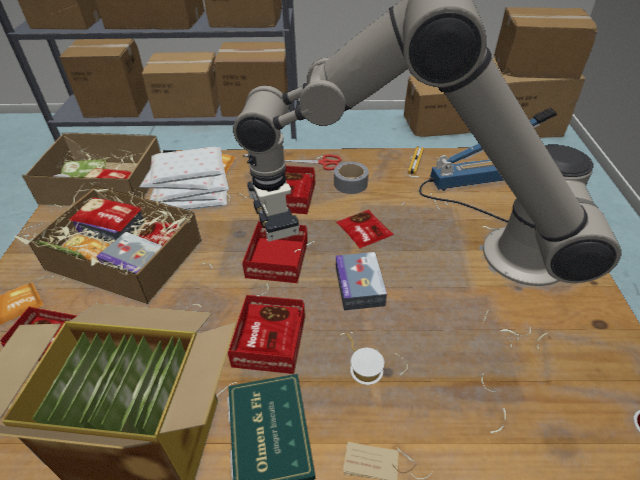

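The gripper is over the middle tray at about (277,240), and everything else is where it was. Handing in.

```bash
python3 -c "
from plant import *
print(close_job())"
```

```text
the job is handed in; nothing more can be done
None
```

I pointed at the stray packet for over 3 s, then at the middle of the empty tray, where the arm has stayed; I saw no sign of contact or movement, and the job is handed in (no verdict was returned).

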